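# Prop the jig catch and unload the block

### The job

Unload the drilling jig: push the square steel bar fully home between the fixed post and the sprung catch so that it wedges the catch open, let go of it, then lift the bored steel block off the sloping bed and lay it flat in the steel tray. After that pull the bar out so that the catch springs shut, and lay the bar on the open bench top, clear of the jig and the tray. Leave the other things on the bench where they are.

Things in the scene. Friction and masses are not known exactly. Their poses are not given: they have to be found in the camera images.
- jig: Fixed drilling jig on a dark base plate 10 mm thick (x -60..55, y -60..132 mm in its frame). A bed 68 x 100 mm slopes up at 30 degrees along jig +x (away from the robot); the block lies on it. Origin: underside of the base below the block's middle; x, y level, z up. Beside the bed at +y is the channel for the bar (see mouth). Nothing on it is higher than 80 mm.
- mouth (a point): Mouth of the level channel that runs along jig +x on top of the base plate: point at (-12, 89, 10) mm in the jig, jig's axes; about 20 mm wide here. Inner wall: fixed post, face at jig y = 81, from x = -6, round-nosed, 36 mm above the bench. Outer wall: the catch's pad. Back stop at x = 40. Before the mouth (x below -12, y above 52) it is open down to the base plate.
- catch (a joint): Sprung catch, a steel frame sliding along jig +y. 0 = shut: its tongue lies 8 mm over the block's +y end and stops it lifting; 0.014 m = limit. Spring: 3 N at 0, 6 N at 0.011; never stays open alone. Pad face at jig y = 86 when shut, flat at x 14..38, flaring out 15 mm towards the mouth, so a bar pushed in along +x drives it back (5 to 12 N). With the 16 mm bar in it reads 0.011.
- tongue_tip (a point): Middle of the free edge of the catch's tongue, moves with the catch (jig's axes). With the bar home it stands 3 mm clear of the block's end.
- bar_home (a point): Point fixed to the jig at (-10, 89, 18) mm, jig's axes: the middle of the square bar when fully home: on the base plate, long axis along jig x, front end at the back stop, one side on the post. 58 mm back along -x the bar is wholly outside the mouth. When home its rear 48 mm stick out of the mouth, with 30 mm free on both sides.
- nest (a point): Point fixed to the jig: middle of the sloping bed's surface under the block, 38 mm above the bench (jig's level axes).
- block: Ground steel block with bored and square holes, 36 (x) x 88 (y) x 30 (z) mm, about 0.6 kg. Origin: centre of its underside, z out of its top. It starts on the bed, z leaning 30 degrees from vertical towards the robot, y along jig y, downhill face on two pins 14 mm high, 60 mm apart, ends between low cheeks. Its long faces (36 mm apart) are free over the middle 45 mm; the bed reaches 16 mm past each.
- bar: Plain dark square steel bar 16 x 100 (y) x 16 mm, 0.21 kg, lying on the bench between robot and jig; the prop. Origin: centre of its underside, long axis y. Its two ends are alike.
- bar_mid (a point): Middle of the square bar (8 mm above its underside), the bar's axes.
- tray: Loose pressed steel tray 149 (x) x 206 (y) x 23 mm, open on top, 0.5 kg, right of the jig. Origin: centre of its underside; floor 2 mm thick; clear inside about 122 x 180 mm.
- thin_parallel: Bystander: flat ground parallel 12 x 90 x 18 mm, thinner than the square bar, left of the jig; too thin to prop the catch.
- dial_gauge: Bystander: small dial gauge 50 x 92 x 18 mm lying to the left, behind the thin parallel.
- screwdriver: Bystander: small screwdriver 18 x 130 x 18 mm lying behind the jig.
Things that resemble listed ones, but are neither listed nor needed, are in the scene too. Leave any purple or red look-alike of the bar alone.

How it is judged:
By the outcome, as a careful person would: the job done as asked, in the order asked, and still so for the second after the job is handed in, with the robot touching nothing.
It also fails if it takes over 72 s, if anything falls off the work surface, if the arm or the gripper's body presses on something with over 40 N, if the wrist force passes 120 N, or if a joint passes its speed limit or range.

### The arm

A 6-joint arm with a two-finger parallel gripper is mounted at the origin on a cart in front of the work surface, level with it; the furniture and walls round the work are solid. World frame = base frame: x ahead of the robot, y to its left, z up, the work surface at z = 0. Lengths are in m, angles in rad, forces in N, time in s.
With the tool pointing down it reaches from about 0.35 to 1 m from the base axis. Payload 7.1 kg.
Tool frame: the origin (TCP) lies between the finger pads; the fingertips stand 22 mm ahead of it and the grasp point (between the pads) lies 3 mm ahead of it; x points along the fingers, y is the direction in which the jaws open and shut, and the axes are right-handed (so a half turn about x gives the same grasp; the last joint's range is limited). The gripper opens to 85 mm and grips with 20 to 120 N. Pads are 22 mm wide; open, the fingers measure 114 mm over their backs; the gripper's body (76 mm by 85 mm) begins 54 mm behind the grasp point. The pads swing forward as they close: fully open they stand 13 mm farther back than shut.
Start: joints at [1.129, 0.423, 1.63, -0, 1.089, -0.019], TCP at [0.256, 0.57, 0.253] pointing down, gripper open.
Joint ranges: [-3, 3], [-0.9, 2.11], [0.09, 2.58], [-1.31, 4.45], [0.11, 2.69], [-2.54, 2.54]. Speed limits (rad/s): [2.39, 2.39, 3.01, 3.14, 3.14, 3.14].

### API

Orientations are given as a rotation vector (axis times angle).
In Python, from rig import manip gives the robot as it stands. The module is installed in compiled form; this text tells all that it offers. Calls block until the motion is done:
- manip.move_to(position, orientation): joint-space move of the TCP to a pose.
- manip.servo_line(position, orientation=None, rate=0.15): straight line of the TCP; orientation=None keeps the orientation; rate is the mean speed in m/s.
- manip.set_joints(angles): joint-space move.
- manip.command_gripper(opening, f_grip=None): finger opening in m; f_grip is the grip in N (None keeps the last); returns when the fingers have stopped.
- manip.hold(seconds).
- manip.solve_ik(position, orientation): joint angles nearest the present ones, or None.
- manip.camera(name): name is "side" or "top" or "wrist"; returns a dict with "image" (384x512x3 uint8, red, green, blue), "fx", "fy", "cx", "cy" (pixels), "cam_to_world" (4x4, takes a point from camera to world coordinates); the wrist camera has in their place "mount" (4x4, takes a point from camera to tool coordinates, whose origin is the TCP and whose axes are the tool frame's). Camera axes: x right, y down, z forward; pixel columns grow to the right and rows downward; lengths in m; the calibration is good to about 2 mm. A picture is of the moment at which its call begins: read the wrist's pose just before it. There is no depth.
A pose or a line that the arm cannot do raises manip.IKError and nothing moves.
- manip.sign_off(): hands the job in, once; it reports no verdict.
Readings, each from a call of its own:
- manip.get_time(): time.
- manip.get_joint_positions(): joint angles.
- manip.get_joint_vel(): joint speeds.
- manip.get_tau(): joint torques, N m.
- manip.get_position(): TCP position.
- manip.get_ee_rot(): TCP orientation.
- manip.get_contact_force(): force on the tool from outside, world axes, zero at the start.
- manip.get_torque(): the same for the moment, N m.
- manip.get_width(): finger opening in m.
Only numpy, scipy, OpenCV 4.12 (cv2) and the standard library are available. Lean on these libraries where they do the work, as an engineer would, in place of code of your own. Each camera call takes 0.05 s, during which the arm holds its last target.

## Working session

There is one attempt and no reset: what is moved stays moved. The work goes in short steps, each a Python script; the robot and the scene stay as the last script left them, time stands still between calls to the robot, and variables do not carry over. Pictures are saved under pics/ and viewed, and the job is handed in when it is done.

```bash
ls; mkdir -p pics; python3 - <<'E'
from rig import manip
import cv2,numpy as np
print(manip.get_time(),manip.get_position(),manip.get_ee_rot(),manip.get_width())
for n in ["side","top"]:
    c=manip.camera(n)
    cv2.imwrite(f"pics/{n}0.png",cv2.resize(c["image"][:,:,::-1],(800,600),interpolation=cv2.INTER_CUBIC))
    np.savez(f"{n}0.npz",**c)
    print(n,c["fx"],c["fy"],c["cx"],c["cy"],np.round(c["cam_to_world"],4).tolist())
E
```

```text
pics
0.0 [0.25620088 0.56951952 0.25252959] [ 0.33041785  1.54558792 -0.33278332] 0.08562557961491592
side 395.37492158208687 395.37492158208687 256.2737449127857 188.6702364397388 [[-0.9995, 0.0031, 0.0304, 0.5513], [-0.027, 0.3774, -0.9257, 1.2746], [-0.0143, -0.9261, -0.3771, 0.4507], [0.0, 0.0, 0.0, 1.0]]
top 398.07049505062577 398.07049505062577 252.72907719041544 194.78527553628828 [[0.0086, -0.9845, 0.1749, 0.395], [-0.9998, -0.0117, -0.0168, 0.2962], [0.0186, -0.1747, -0.9844, 1.0768], [0.0, 0.0, 0.0, 1.0]]
```

View pics/top0.png

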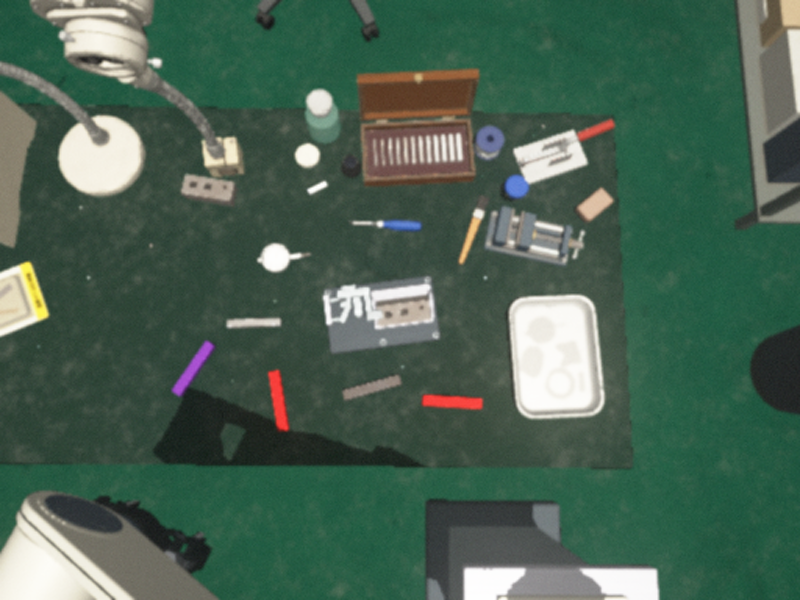

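View pics/side0.png

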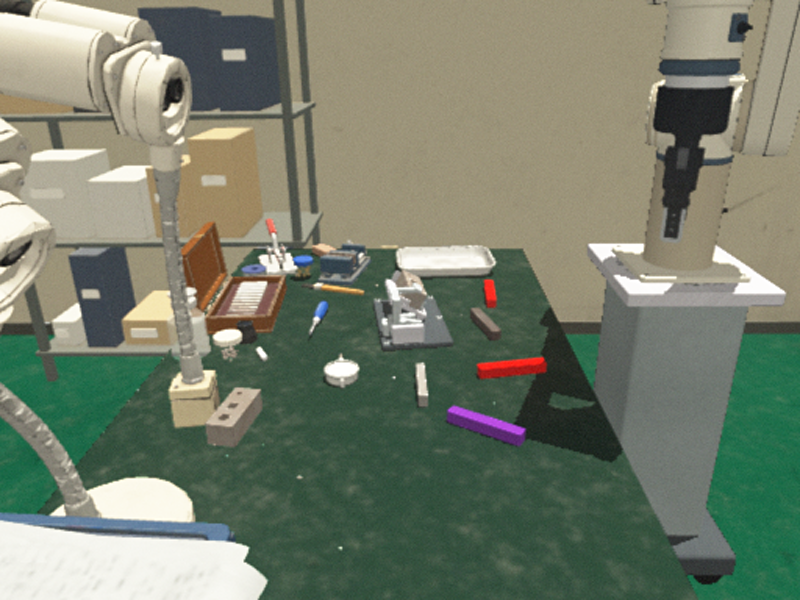

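```bash
cat > h.py <<'E'
from rig import manip
import cv2,numpy as np
from scipy.spatial.transform import Rotation as R
def T(p,rv):
    M=np.eye(4);M[:3,:3]=R.from_rotvec(rv).as_matrix();M[:3,3]=p;return M
def shot(name,fn=None):
    W=T(manip.get_position(),manip.get_ee_rot()) if name=="wrist" else None
    c=dict(manip.camera(name))
    if W is not None: c["cam_to_world"]=W@c["mount"]
    if fn: np.savez(fn+".npz",**c)
    return c
def load(fn): return dict(np.load(fn+".npz"))
def onplane(c,u,v,z):
    d=np.array([(u-c["cx"])/c["fx"],(v-c["cy"])/c["fy"],1.]);M=c["cam_to_world"]
    d=M[:3,:3]@d;o=M[:3,3];return o+d*(z-o[2])/d[2]
def proj(c,P):
    P=np.atleast_2d(P);M=np.linalg.inv(c["cam_to_world"]);q=P@M[:3,:3].T+M[:3,3]
    return np.c_[c["fx"]*q[:,0]/q[:,2]+c["cx"],c["fy"]*q[:,1]/q[:,2]+c["cy"]]
def crop(c,u0,v0,u1,v1,s,fn):
    im=c["image"][v0:v1,u0:u1,::-1]
    im=cv2.resize(im,None,fx=s,fy=s,interpolation=cv2.INTER_CUBIC)
    cv2.imwrite(fn,im)
def down(th):
    # tool x down; tool y (jaw axis) at angle th from world x in the plane
    x=np.array([0,0,-1.]);y=np.array([np.cos(th),np.sin(th),0]);z=np.cross(x,y)
    return R.from_matrix(np.c_[x,y,z]).as_rotvec()
E
python3 - <<'E'
from h import *
c=load("top0")
s=512/800
for n,u,v,z in [("bar",372,387,.016),("red",278,400,.016),("red2",453,402,.016),("purple",193,368,.016),("thin",253,322,.018),("jigTL",325,290,.01),("jigTR",432,278,.03),("jigBR",438,338,.01),("jigBL",331,350,.01),("trayTL",510,297,.023),("trayBR",603,415,.023),("screwL",353,223,.01),("screwR",420,226,.01),("dial",275,257,.015),("benchfront",400,465,0),("benchright",630,400,0),("block2",208,188,.03)]:
    print(n,np.round(onplane(c,u*s,v*s,z),3))
crop(c,195,165,295,265,6,"pics/topcrop.png")
print(R.from_rotvec(manip.get_ee_rot()).as_matrix().round(3), manip.camera("wrist")["mount"].round(3))
E
```

```text
bar [0.441 0.316 0.016]
red [0.418 0.473 0.016]
red2 [0.417 0.178 0.016]
purple [0.47  0.619 0.016]
thin [0.55  0.521 0.018]
jigTL [0.609 0.4   0.01 ]
jigTR [0.628 0.215 0.03 ]
jigBR [0.526 0.203 0.01 ]
jigBL [0.504 0.387 0.01 ]
trayTL [0.598 0.079 0.023]
trayBR [ 0.398 -0.073  0.023]
screwL [0.731 0.354 0.01 ]
screwR [0.727 0.234 0.01 ]
dial [0.665 0.489 0.015]
benchfront [0.312 0.267 0.   ]
benchright [ 0.424 -0.129  0.   ]
block2 [0.785 0.609 0.03 ]
[[-0.001  0.41   0.912]
 [-0.001  0.912 -0.41 ]
 [-1.    -0.001 -0.   ]] [[-0.    -0.3    0.954 -0.121]
 [ 1.     0.001  0.     0.   ]
 [-0.001  0.954  0.3   -0.077]
 [ 0.     0.     0.     1.   ]]
```

View pics/topcrop.png

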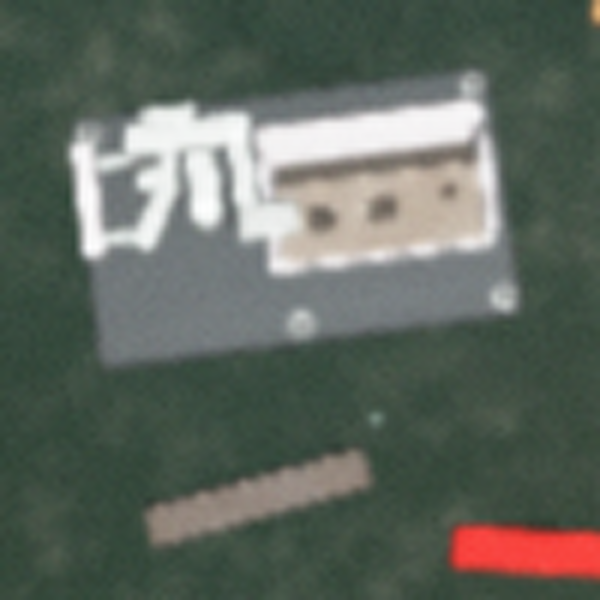

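Top view (800 px scale): candidates for the bar are the grey‑brown dark bar (372,387), red (278,400), red (453,402), purple (193,368) and the thin light parallel (253,322). By the description the grey‑brown one between robot and jig is the bar; I'll confirm it in a close wrist view.

```bash
python3 - <<'E'
from h import *
o=down(np.pi/2)
manip.move_to([0.47,0.31,0.25],o)
print(manip.get_time(),manip.get_joint_positions())
c=shot("wrist","w1")
print(c["fx"],c["cx"],c["cy"])
crop(c,0,0,512,384,1.56,"pics/w1.png")
E
```

```text
1.425 [ 5.62861853e-01  3.36886751e-01  1.77137476e+00  3.29190359e-04
  1.03320554e+00 -1.00807257e+00]
295.56659281700956 253.7494816897628 193.13289236117473
```

View pics/w1.png

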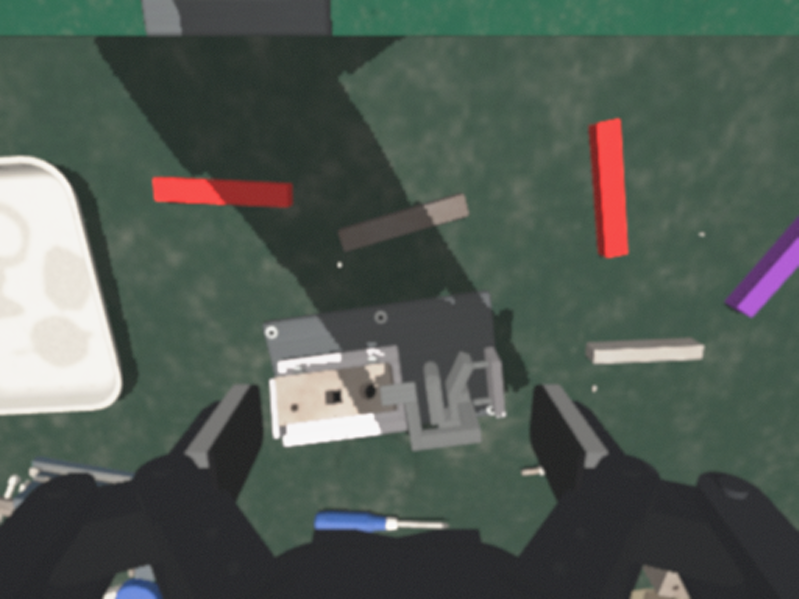

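```bash
python3 - <<'E'
from h import *
c=load("w1")
crop(c,160,180,340,292,4.4,"pics/w1jig.png")
crop(c,205,115,315,170,7,"pics/w1bar.png")
E
```

```text
(no output)
```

View pics/w1jig.png

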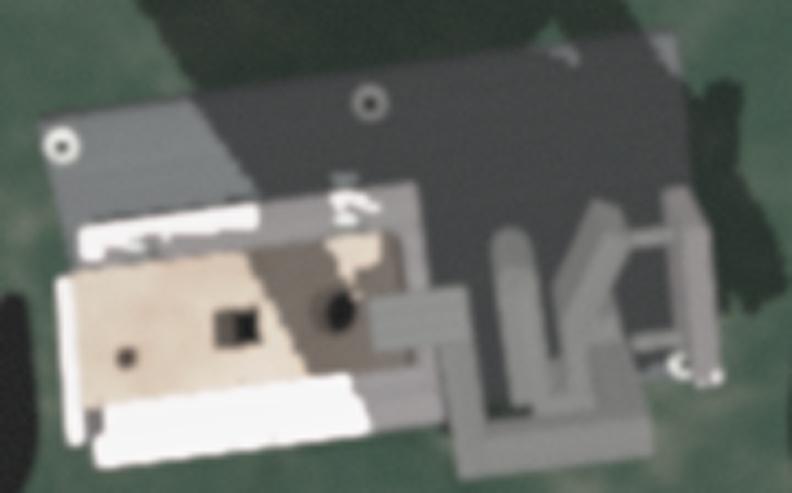

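View pics/w1bar.png

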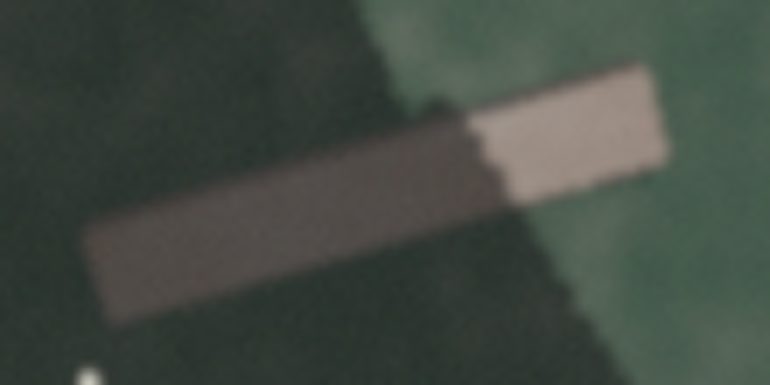

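```bash
cat >> h.py <<'E'
def jigpt(j,P):
    P=np.atleast_2d(P);c,s=np.cos(j[2]),np.sin(j[2])
    return np.c_[j[0]+c*P[:,0]-s*P[:,1],j[1]+s*P[:,0]+c*P[:,1],P[:,2]]
c30,s30=np.cos(np.pi/6),.5
def blk(bx,by,bz): return [c30*bx-s30*bz,by,.038+s30*bx+c30*bz]
BT=[blk(sx*.018,sy*.044,.03) for sx,sy in [(-1,-1),(-1,1),(1,1),(1,-1)]]
E
python3 - <<'E'
from h import *
from scipy.optimize import least_squares
c=load("w1")
q=lambda u,v:(160+u/4.4,180+v/4.4)
obs=[((-.06,-.06,.01),q(40,118)),((-.06,.132,.01),q(672,35)),(BT[0],q(72,272)),(BT[3],q(84,408)),((-.006,.0765,.036),q(512,230))]
# post centre guess excluded
obs=obs[:4]
P=np.array([o[0] for o in obs]);Q=np.array([o[1] for o in obs])
f=lambda j:(proj(c,jigpt(j,P))-Q).ravel()
r=least_squares(f,[.57,.27,.12]);print(r.x,r.fun.reshape(-1,2).round(2))
print([onplane(c,*x,.01).round(4) for x in Q[:2]])
im=cv2.resize(c["image"][180:292,160:340,::-1],None,fx=4.4,fy=4.4,interpolation=cv2.INTER_CUBIC)
def pl(P,col,cl=True):
    p=(proj(c,jigpt(r.x,P))-[160,180])*4.4
    cv2.polylines(im,[p.round().astype(int)],cl,col,1)
pl([(-.06,-.06,.01),(-.06,.132,.01),(.055,.132,.01),(.055,-.06,.01)],(0,255,255))
pl(BT,(0,255,0))
pl([(-.006,.081,.036),(.04,.081,.036)],(0,0,255),False)
pl([(.014,.086,.036),(.038,.086,.036)],(255,0,255),False)
pl([(-.012,.079,.01),(-.012,.099,.01)],(255,255,0),False)
pl([(-.06,.081,.026),(.04,.081,.026),(.04,.097,.026),(-.06,.097,.026)],(255,0,0))
cv2.imwrite("pics/fit1.png",im)
b=[(205+u/7,115+v/7) for u,v in [(82,228),(650,65),(670,160),(115,322)]]
B=np.array([onplane(c,*x,.016) for x in b]);print(B.round(4),B.mean(0).round(4))
d=(B[1]+B[2]-B[0]-B[3])/2;print(np.linalg.norm(d),np.degrees(np.arctan2(d[1],d[0])),np.linalg.norm(B[1]-B[2]),np.linalg.norm(B[0]-B[3]))
E
```

```text
[0.57683404 0.26711939 0.14255117] [[-1.32  0.54]
 [ 2.6  -0.64]
 [-0.24  0.06]
 [-0.95  0.45]]
[array([0.5252, 0.201 , 0.01  ]), array([0.4995, 0.386 , 0.01  ])]
[[0.4473 0.2664 0.016 ]
 [0.4199 0.3626 0.016 ]
 [0.4357 0.3667 0.016 ]
 [0.4636 0.2716 0.016 ]] [0.4416 0.3168 0.016 ]
0.09956829098014668 106.13338128375693 0.016282507663389487 0.017124276267908894
```

View pics/fit1.png

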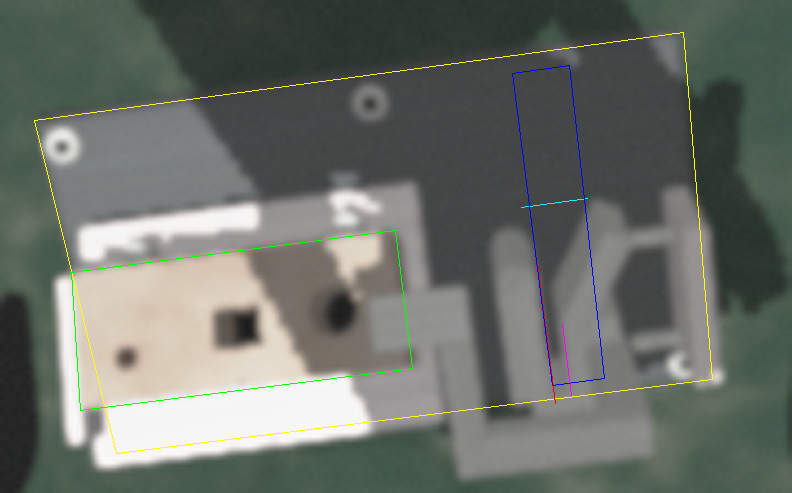

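Wrist view: the plain grey-brown 16×100 mm bar lies at (403,222) of the 800‑px picture (measured 99.6×16.5 mm, at 0.442, 0.317, axis 106°), uniform and not red/purple; the jig fit lands well on block and pad. Picking up the bar by its +y end.

```bash
python3 - <<'E'
from h import *
a=np.radians(106.1);d=np.array([np.cos(a),np.sin(a)])
g=np.array([.4416,.3168])+.029*d
o=down(a-np.pi/2)
t0=manip.get_time()
manip.move_to([*g,.10],o)
print(manip.get_time(), manip.get_contact_force())
c=shot("wrist","w2");crop(c,0,0,512,384,1.56,"pics/w2.png")
manip.command_gripper(.05)
manip.servo_line([*g,.0245],o,rate=.12)
manip.command_gripper(0.0,f_grip=70)
print(manip.get_time(),manip.get_width(),manip.get_contact_force(),manip.get_position())
c=shot("wrist","w3");crop(c,0,0,512,384,1.56,"pics/w3.png")
E
```

```text
2.725 [-0.11579658  0.60292378  0.94052401]
4.4083 0.01455525506049122 [-0.2290806  -1.45868309  5.89436118] [0.43396371 0.3450179  0.02553409]
```

View pics/w2.png

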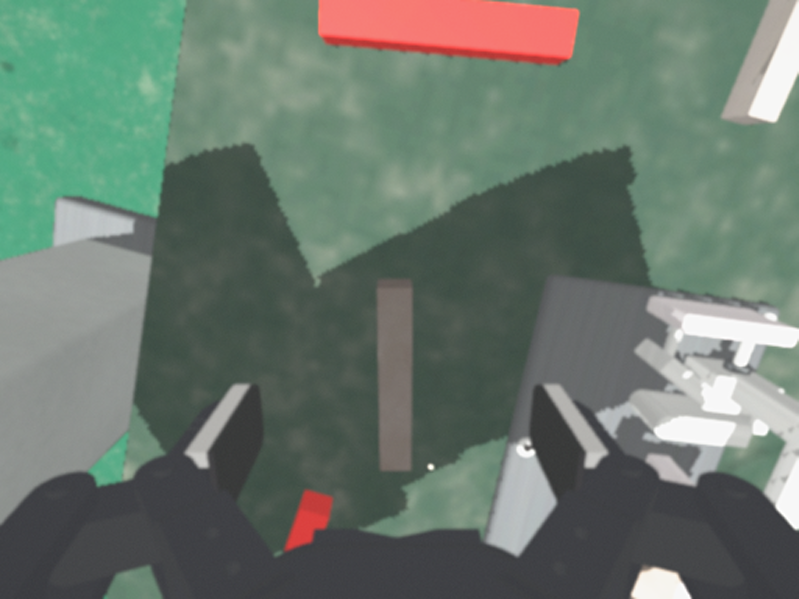

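View pics/w3.png

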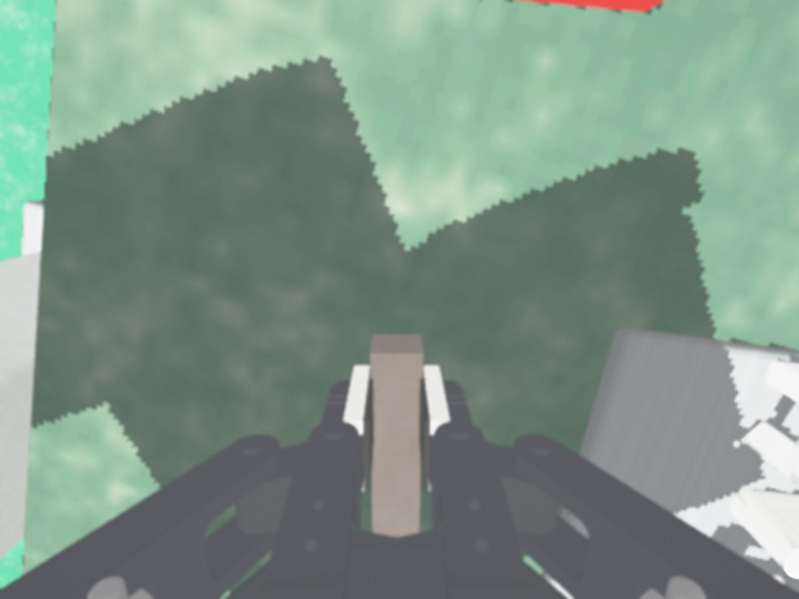

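```bash
python3 - <<'E'
from h import *
j=[.5768,.2671,.1405]
c=load("w2");print(onplane(c,351,177.5,.01), jigpt(j,[-.06,.132,.01]))
p=manip.get_position()
manip.servo_line([p[0],p[1],.11],rate=.2)
t=jigpt(j,[-.105,.089,0])[0]
manip.move_to([t[0],t[1],.11],down(j[2]+np.pi/2))
print(manip.get_time(),manip.get_width(),manip.get_contact_force(),manip.get_position())
c=shot("wrist","w4");crop(c,0,0,512,384,1.56,"pics/w4.png")
crop(c,180,200,380,350,4,"pics/w4c.png")
E
```

```text
[0.49627107 0.38699211 0.01      ] [[0.49890619 0.38939699 0.01      ]]
6.35 0.01465340787612085 [ 0.36489834  0.38934799 -2.30866127] [0.45989196 0.34020682 0.10914101]
```

View pics/w4.png

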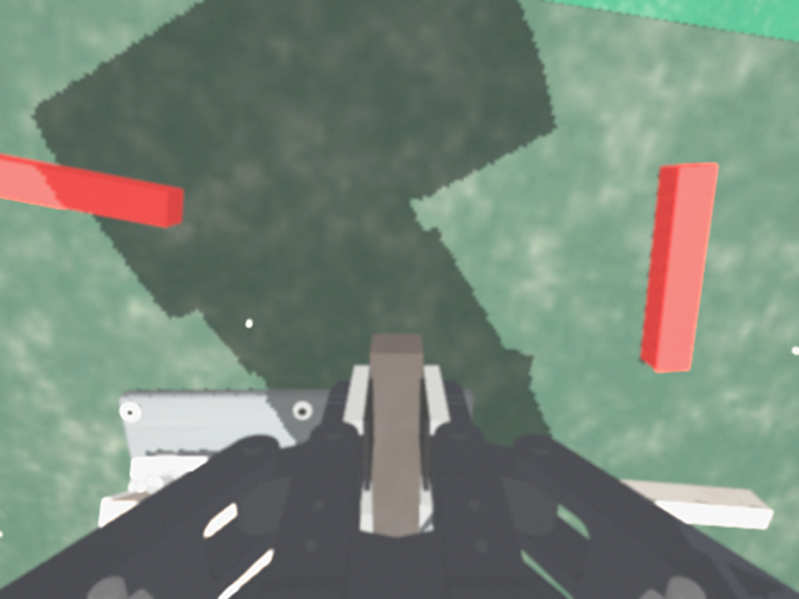

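View pics/w4c.png

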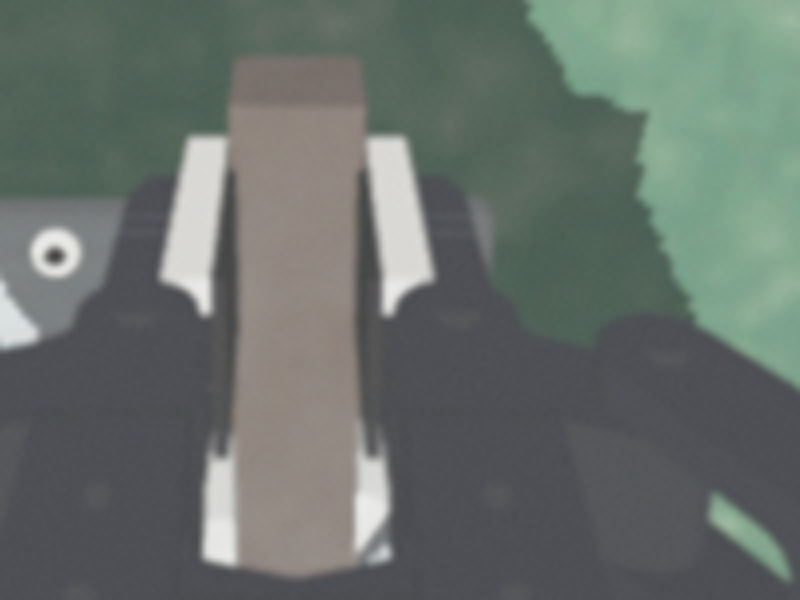

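```bash
python3 - <<'E'
from h import *
j=[.5768,.2671,.1405]
t=jigpt(j,[-.13,.04,0])[0]
manip.move_to([t[0],t[1],.20],down(j[2]+np.pi/2))
print(manip.get_time(),manip.get_position())
c=shot("wrist","w5");crop(c,0,0,512,384,1.56,"pics/w5.png")
p=proj(c,jigpt(j,[-.012,.089,.01]))[0];print(p)
u,v=p.round().astype(int);crop(c,u-60,v-50,u+60,v+50,6,"pics/w5c.png");print(u,v)
E
```

```text
6.9 [0.44273309 0.28861584 0.20045932]
[294.06410998 269.40455501]
294 269
```

View pics/w5.png

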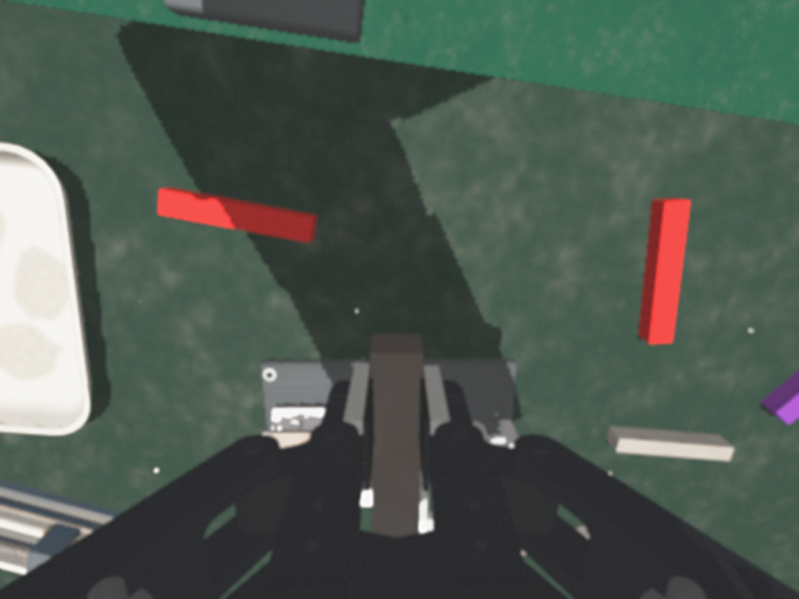

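View pics/w5c.png

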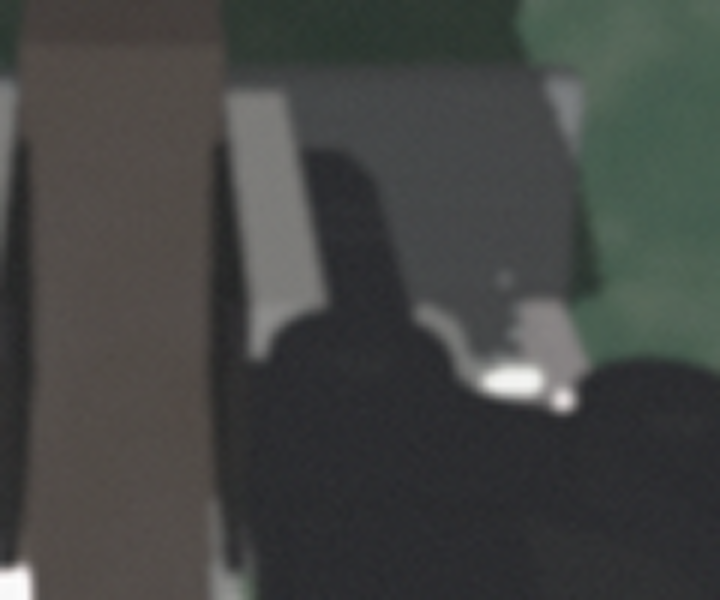

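```bash
python3 - <<'E'
from h import *
j=np.array([.5768,.2671,.1405])
def inv(P):
    c,s=np.cos(j[2]),np.sin(j[2]);d=P[:2]-j[:2];return np.array([c*d[0]+s*d[1],-s*d[0]+c*d[1]])*1000
k=1.5625
for f,pts in [("w5",[(262,361),(516,361)]),("w4",[(122,392),(472,392)]),]:
    c=load(f);print(f,[inv(onplane(c,u/k,v/k,.01)).round(1) for u,v in pts])
c=load("w1");q=lambda u,v:(160+u/4.4,180+v/4.4)
print("w1",[inv(onplane(c,*q(*p),.01)).round(1) for p in [(40,118),(672,35),(62,147),(370,103)]])
print("post top edges z=.036", [inv(onplane(c,*q(*p),.036)).round(1) for p in [(512,228),(490,250),(532,250),(548,390)]])
for z in (.02,.026,.03,.036):print("pad", z,[inv(onplane(c,*q(*p),z)).round(1) for p in [(600,203),(556,290),(566,340)]])
c=load("w2");print("w2",inv(onplane(c,548/k,277/k,.01)),inv(onplane(c,527/k,447/k,.01)))
print([inv(onplane(load("top0"),195+u/6,165+v/6,.01)).round(1) for u,v in [(105,365),(518,312),(485,72),(302,323),(503,296)]])
crop(load("w2"),400,180,512,290,6,"pics/w2c.png")
E
```

```text
w5 [array([-62.5, -58.5]), array([-62.4, 128.6])]
w4 [array([-62.9, -57.1]), array([-63. , 129.1])]
w1 [array([-60.3, -58.2]), array([-59.8, 128.5]), array([-50.4, -53.8]), array([-51.4,  38.9])]
post top edges z=.036 [array([-17.9,  75.1]), array([-12. ,  68.2]), array([-10.4,  79.9]), array([35.2, 79.5])]
pad 0.02 [array([-14.7, 101.9]), array([11.7, 86.1]), array([28.9, 87.3])]
pad 0.026 [array([-17.5, 101.3]), array([ 8.5, 85.8]), array([25.4, 87. ])]
pad 0.03 [array([-19.3, 101. ]), array([ 6.3, 85.6]), array([23. , 86.8])]
pad 0.036 [array([-22.1, 100.4]), array([ 3.1, 85.3]), array([19.5, 86.5])]
w2 [-63.19034784 130.12157967] [-51.88738717  37.5418666 ]
[array([-60.8, 127.7]), array([-61.1, -58.9]), array([ 50.3, -59.8]), array([-53.4,  38. ]), array([-53. , -53.3])]
```

View pics/w2c.png

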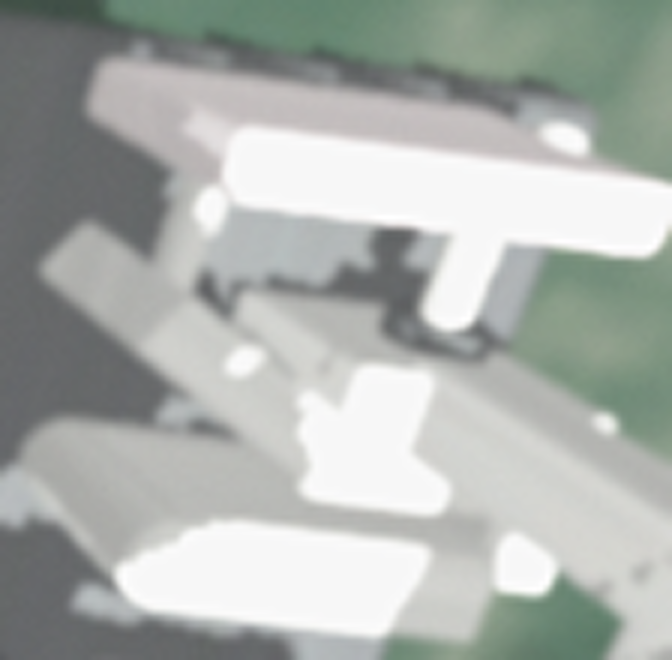

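```bash
cat >> h.py <<'E'
J=np.array([*jigpt([.5768,.2671,.1405],[-.002,-.0008,0])[0][:2],.1405])
def jv(v): # world vec -> jig axes
    c,s=np.cos(J[2]),np.sin(J[2]);return np.array([c*v[0]+s*v[1],-s*v[0]+c*v[1],v[2]])
def jinv(P): return jv(np.array(P)-[J[0],J[1],0])
E
python3 - <<'E'
from h import *
o=down(J[2]+np.pi/2)
YT=.0896
g=lambda x,z:jigpt(J,[x,YT,z])[0]
manip.move_to(g(-.105,.06),o)
manip.servo_line(g(-.105,.039),o,rate=.1)
f0=jv(manip.get_contact_force());print(manip.get_time(),f0)
z=.039
while z>.0335:
    z-=.0008; manip.servo_line(g(-.105,z),o,rate=.05)
    f=jv(manip.get_contact_force());p=jinv(manip.get_position());print(round(z,4),p.round(4),(f-f0).round(1))
    if f[2]-f0[2]>3: break
z+=.0004
x=-.105
while x<-.088:
    x+=.005; manip.servo_line(g(x,z),o,rate=.05)
    f=jv(manip.get_contact_force());p=jinv(manip.get_position());print(round(x,4),p.round(4),(f-f0).round(1))
    if np.linalg.norm((f-f0)[:2])>15: break
print(manip.get_time(),z)
c=shot("wrist","w6");crop(c,0,0,512,384,1.56,"pics/w6.png")
c=shot("side","s6");crop(c,220,170,320,230,8,"pics/s6.png")
E
```

```text
7.9583 [ 0.1025889   0.75446389 -2.41936234]
0.0382 [-0.1047  0.0897  0.0388] [ 0.8 -1.5 -0.3]
0.0374 [-0.105   0.0896  0.0375] [ 0.8 -0.9  0.9]
0.0366 [-0.1051  0.0896  0.0365] [ 0.3 -0.1  0.4]
0.0358 [-0.105   0.0896  0.0357] [-0.  -1.1  0.1]
0.035 [-0.1049  0.0896  0.0353] [-2.1 -0.9  4.9]
-0.1 [-0.0992  0.0898  0.0355] [ 0.8 -0.3  2. ]
-0.095 [-0.0942  0.0897  0.0355] [ 2.2 -1.5  3. ]
-0.09 [-0.0894  0.0897  0.0354] [ 0.4 -1.   3.7]
-0.085 [-0.0851  0.0894  0.0354] [-2.6 -2.1  5.8]
10.2083 0.03539999999999999
```

View pics/w6.png

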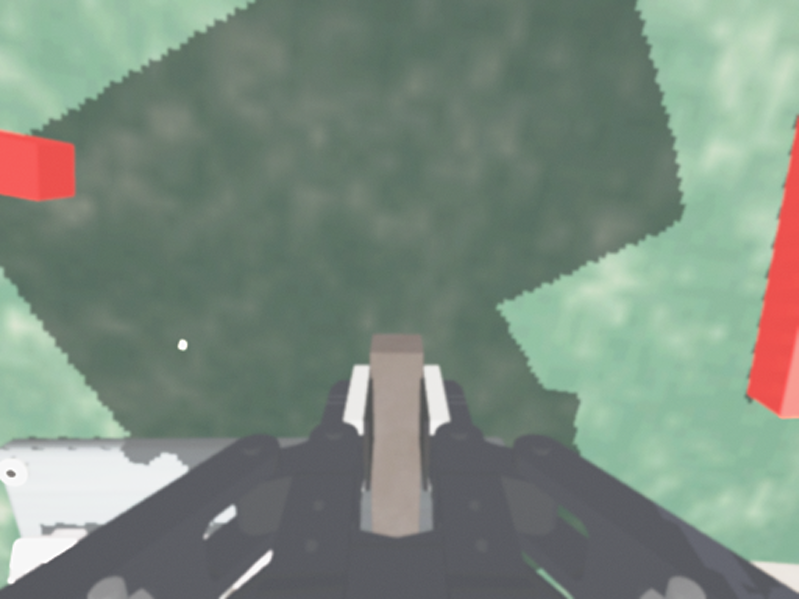

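View pics/s6.png

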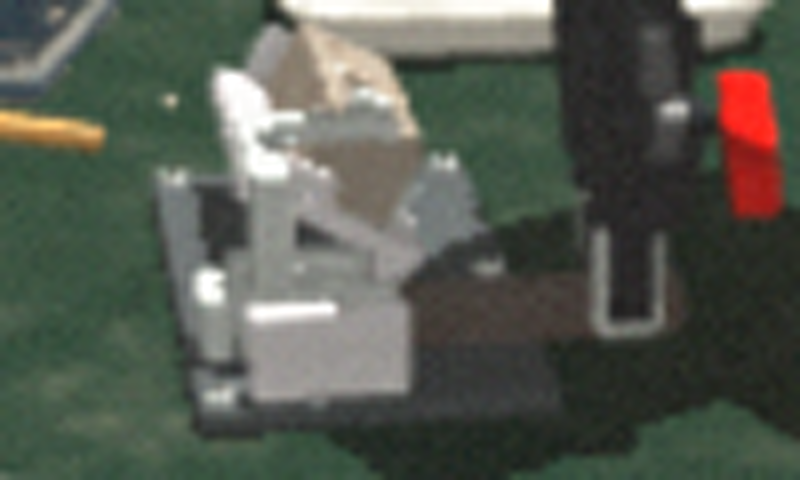

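```bash
python3 - <<'E'
from h import *
o=down(J[2]+np.pi/2)
YT=.0896;z=.0357
g=lambda x,z:jigpt(J,[x,YT,z])[0]
f0=np.array([.1,.75,-2.4])
x=-.085
while x<-.030:
    x+=.004 if x<-.046 else .0015
    manip.servo_line(g(x,z),o,rate=.06)
    f=jv(manip.get_contact_force())-f0;p=jinv(manip.get_position());print(round(x,4),p.round(4),f.round(1),manip.get_width().__round__(4))
    if f[0]<-28 or abs(f[1])>20: break
print(manip.get_time(),z)
c=shot("wrist","w7");crop(c,180,200,380,350,4,"pics/w7.png")
c=shot("side","s7");crop(c,220,170,320,230,8,"pics/s7.png")
E
```

```text
-0.081 [-0.0828  0.0888  0.0354] [-7.8 -4.5  9.6] 0.0142
-0.077 [-0.0806  0.0885  0.0353] [-13.4  -3.7  15.1] 0.0143
-0.073 [-0.0781  0.0886  0.0354] [-18.6  -1.2  19.7] 0.0141
-0.069 [-0.0745  0.0887  0.0354] [-20.5  -0.2  21.8] 0.0144
-0.065 [-0.0709  0.0887  0.0354] [-22.7  -0.4  23.4] 0.0147
-0.061 [-0.0675  0.0887  0.0355] [-24.6  -0.8  24.5] 0.0147
-0.057 [-0.0629  0.0888  0.0355] [-16.6  -1.   17. ] 0.0144
-0.053 [-0.056   0.0891  0.0355] [-12.6  -1.5  14.1] 0.0144
-0.049 [-0.0519  0.089   0.0355] [-11.9  -2.   13.6] 0.0146
-0.045 [-0.0478  0.089   0.0356] [-11.4  -1.8  13.7] 0.0148
-0.0435 [-0.0468  0.089   0.0355] [-13.8  -1.7  14.5] 0.0142
-0.042 [-0.0455  0.0889  0.0355] [-14.3  -3.3  16.4] 0.0145
-0.0405 [-0.0441  0.0889  0.0355] [-14.7  -1.7  15.1] 0.0144
-0.039 [-0.0426  0.0889  0.0355] [-13.9  -1.4  16.4] 0.0146
-0.0375 [-0.0411  0.0889  0.0355] [-14.3  -2.4  16.2] 0.0145
-0.036 [-0.0396  0.0889  0.0355] [-13.9  -2.1  15.5] 0.0147
-0.0345 [-0.0391  0.0889  0.0355] [-19.1  -1.8  19. ] 0.0148
-0.033 [-0.0391  0.0889  0.0355] [-23.3  -1.6  23.4] 0.0147
-0.0315 [-0.039   0.0889  0.0355] [-28.1   0.7  26.8] 0.0147
15.0583 0.0357
```

View pics/w7.png

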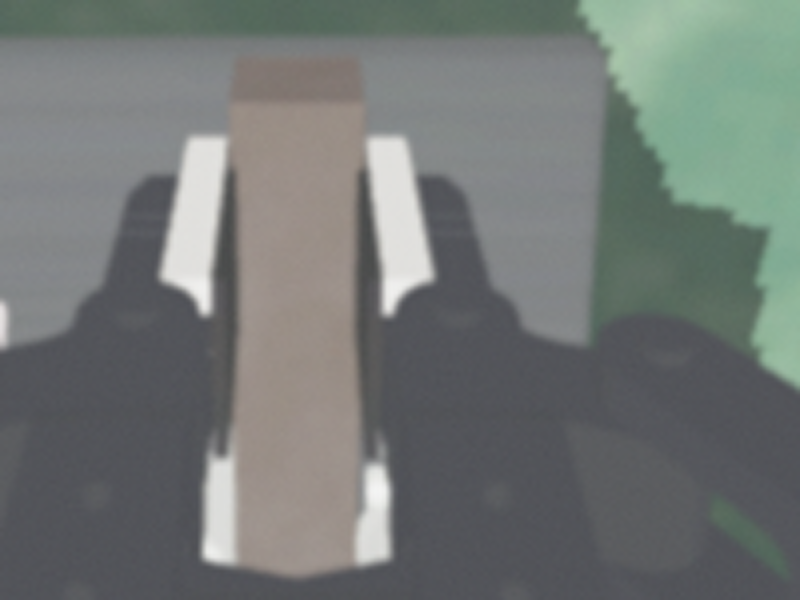

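View pics/s7.png

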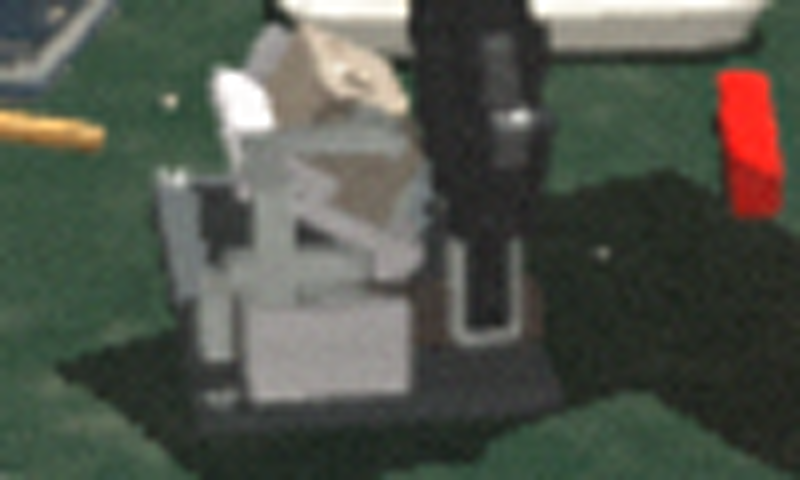

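Bar stalled at exactly the predicted home depth (TCP jig x −39 mm, 28 N), and the bar did not slip in the fingers. Release and go above the block.

```bash
cat >> h.py <<'E'
def tilt(th):
    # tool along -block z, jaws along block x, tilted th about jig y
    y=np.array([np.cos(th),0,np.sin(th)]);x=np.array([np.sin(th),0,-np.cos(th)]);z=np.cross(x,y)
    M=R.from_euler('z',J[2]).as_matrix()@np.c_[x,y,z];return R.from_matrix(M).as_rotvec()
N=np.array([-.5,0,c30]);NEST=np.array([0,0,.038])
E
python3 - <<'E'
from h import *
o=down(J[2]+np.pi/2)
g=lambda x,z:jigpt(J,[x,.0893,z])[0]
manip.servo_line(g(-.0385,.0357),o,rate=.05)
manip.command_gripper(.036)
f=jv(manip.get_contact_force());print(manip.get_time(),f.round(1),manip.get_width())
manip.servo_line(g(-.045,.14),o,rate=.2)
c=shot("side","s8");crop(c,220,170,320,230,8,"pics/s8.png")
t=jigpt(J,NEST+.13*N)[0];print(t,manip.solve_ik(t,tilt(np.pi/6)),manip.solve_ik(jigpt(J,NEST+.024*N)[0],tilt(np.pi/6)))
manip.move_to(t,tilt(np.pi/6))
print(manip.get_time())
c=shot("wrist","w8");crop(c,0,0,512,384,1.56,"pics/w8.png")
E
```

```text
15.7917 [-0.1 -0.3 -0.7] 0.03621886876680423
[0.51057224 0.25692532 0.1505833 ] [ 0.54050537  0.40197592  2.11384628 -0.96808675  0.23861505  1.30559027] None
18.6083
```

View pics/w8.png

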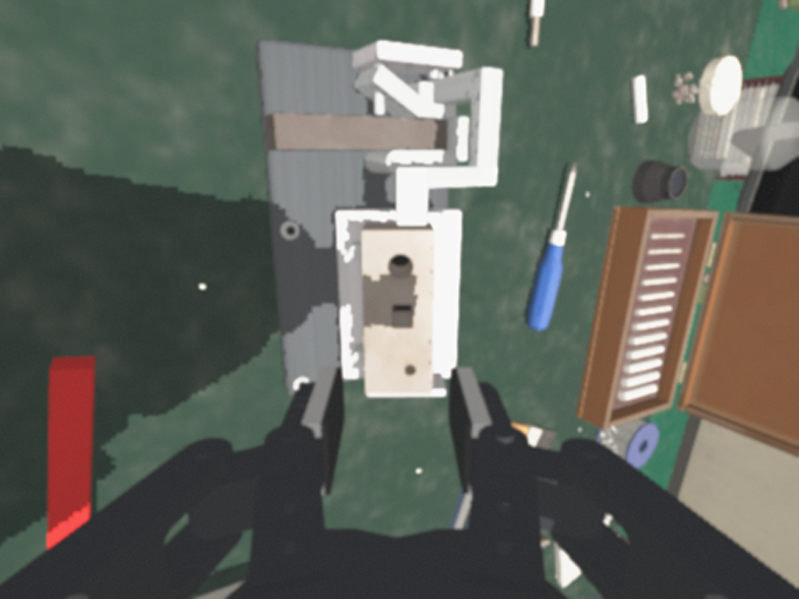

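View pics/s8.png

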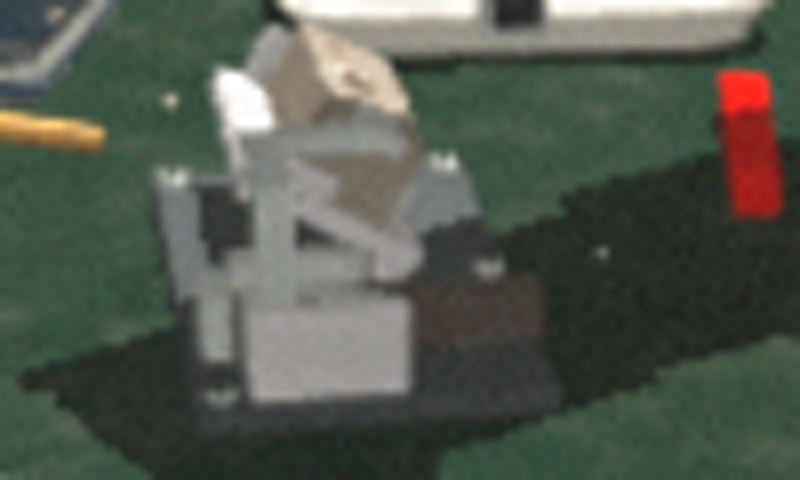

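```bash
cat >> h.py <<'E'
def tilt2(phi,flip=False,th=np.pi/6):
    y=np.array([np.cos(th),0,np.sin(th)]);x=np.array([np.sin(th),0,-np.cos(th)])
    x=R.from_rotvec(phi*y).apply(x)
    if flip:y=-y
    z=np.cross(x,y)
    return R.from_matrix(R.from_euler('z',J[2]).as_matrix()@np.c_[x,y,z]).as_rotvec(), x
E
python3 - <<'E'
from h import *
for fl in (False,True):
  for ph in range(-40,41,8):
    o,x=tilt2(np.radians(ph),fl)
    r=[]
    for d in (.020,.06,.12):
        # grasp point fixed at nest+n*(d+.002); TCP 3mm behind along tool
        P=jigpt(J,NEST+.022*N-x*(d-.02+.003))[0]
        q=manip.solve_ik(P,o); r.append(None if q is None else np.round(q,2).tolist())
    print(fl,ph,r)
E
```

```text
False -40 [[0.76, 0.82, 1.75, -1.07, 1.02, 1.62], [0.81, 0.78, 1.75, -1.01, 1.06, 1.59], [0.88, 0.72, 1.73, -0.94, 1.14, 1.55]]
False -32 [[0.73, 0.77, 1.82, -1.11, 0.86, 1.63], [0.78, 0.72, 1.83, -1.05, 0.9, 1.6], [0.85, 0.64, 1.82, -0.96, 0.98, 1.54]]
False -24 [[0.69, 0.72, 1.88, -1.16, 0.69, 1.65], [0.73, 0.66, 1.9, -1.09, 0.73, 1.6], [0.8, 0.56, 1.91, -0.98, 0.81, 1.53]]
False -16 [[0.63, 0.68, 1.94, -1.24, 0.52, 1.68], [0.67, 0.61, 1.96, -1.15, 0.56, 1.6], [0.73, 0.5, 1.99, -1.01, 0.62, 1.5]]
False -8 [None, [0.6, 0.57, 2.02, -1.22, 0.37, 1.62], [0.64, 0.45, 2.06, -1.03, 0.43, 1.45]]
False 0 [None, None, [0.54, 0.41, 2.11, -1.0, 0.23, 1.33]]
False 8 [None, None, None]
False 16 [[0.34, 0.64, 2.06, 2.19, 0.22, -2.02], [0.32, 0.55, 2.11, 1.99, 0.2, -1.83], [0.3, 0.42, 2.17, 1.56, 0.2, -1.42]]
False 24 [[0.26, 0.67, 2.06, 1.96, 0.39, -1.87], [0.23, 0.58, 2.11, 1.83, 0.39, -1.77], [0.18, 0.45, 2.17, 1.61, 0.4, -1.58]]
False 32 [[0.19, 0.7, 2.05, 1.83, 0.56, -1.83], [0.14, 0.63, 2.09, 1.73, 0.57, -1.76], [0.07, 0.51, 2.14, 1.57, 0.59, -1.64]]
False 40 [[0.12, 0.75, 2.02, 1.73, 0.72, 
[... 564 characters left out ...]
73, 0.5, 1.99, -1.01, 0.62, -1.64]]
True -8 [None, [0.6, 0.57, 2.02, -1.22, 0.37, -1.52], [0.64, 0.45, 2.06, -1.03, 0.43, -1.69]]
True 0 [None, None, [0.54, 0.41, 2.11, -1.0, 0.23, -1.81]]
True 8 [None, None, None]
True 16 [[0.34, 0.64, 2.06, 2.19, 0.22, 1.12], [0.32, 0.55, 2.11, 1.99, 0.2, 1.31], [0.3, 0.42, 2.17, 1.56, 0.2, 1.72]]
True 24 [[0.26, 0.67, 2.06, 1.96, 0.39, 1.27], [0.23, 0.58, 2.11, 1.83, 0.39, 1.37], [0.18, 0.45, 2.17, 1.61, 0.4, 1.57]]
True 32 [[0.19, 0.7, 2.05, 1.83, 0.56, 1.32], [0.14, 0.63, 2.09, 1.73, 0.57, 1.38], [0.07, 0.51, 2.14, 1.57, 0.59, 1.5]]
True 40 [[0.12, 0.75, 2.02, 1.73, 0.72, 1.34], [0.06, 0.69, 2.06, 1.65, 0.74, 1.38], [-0.02, 0.59, 2.1, 1.51, 0.77, 1.46]]
```

```bash
cat >> h.py <<'E'
def lvl(psi,phi,flip):
    y=np.array([1.,0,0]);x=R.from_rotvec(phi*y).apply([0,0,-1.])
    if flip:y=-y
    z=np.cross(x,y);M=R.from_euler('z',psi).as_matrix()
    return R.from_matrix(M@np.c_[x,y,z]).as_rotvec(), M@x
E
python3 - <<'E'
from h import *
c=load("top0");s=.64
print([onplane(c,u*s,v*s,.023).round(3) for u,v in [(511,298),(593,296),(604,412),(520,416)]])
for fl in (False,True):
  for ph in (16,20,24):
   for psi in (.05,.14):
    o,x=lvl(psi,np.radians(ph),fl); r=[]
    for z in (.028,.15):
        q=manip.solve_ik(np.array([.498,.003,z])-x*.003,o); r.append(None if q is None else np.round(q,2).tolist())
    print(fl,ph,psi,r)
E
```

```text
[array([0.596, 0.077, 0.023]), array([ 0.601, -0.066,  0.023]), array([ 0.403, -0.075,  0.023]), array([0.395, 0.067, 0.023])]
False 16 0.05 [[-0.17, 0.65, 1.99, 0.48, 0.62, -0.63], [-0.17, 0.42, 1.96, 0.36, 0.85, -0.47]]
False 16 0.14 [[-0.17, 0.65, 1.97, 0.45, 0.65, -0.68], [-0.17, 0.43, 1.95, 0.35, 0.88, -0.55]]
False 20 0.05 [[-0.21, 0.66, 1.98, 0.56, 0.67, -0.73], [-0.21, 0.44, 1.96, 0.44, 0.89, -0.56]]
False 20 0.14 [[-0.2, 0.67, 1.96, 0.52, 0.7, -0.78], [-0.2, 0.45, 1.94, 0.42, 0.92, -0.62]]
False 24 0.05 [[-0.24, 0.68, 1.97, 0.63, 0.72, -0.82], [-0.24, 0.45, 1.95, 0.51, 0.93, -0.64]]
False 24 0.14 [[-0.23, 0.69, 1.95, 0.58, 0.76, -0.85], [-0.23, 0.47, 1.93, 0.48, 0.97, -0.69]]
True 16 0.05 [[-0.17, 0.65, 1.99, 0.48, 0.62, 2.51], None]
True 16 0.14 [[-0.17, 0.65, 1.97, 0.45, 0.65, 2.46], None]
True 20 0.05 [[-0.21, 0.66, 1.98, 0.56, 0.67, 2.41], None]
True 20 0.14 [[-0.2, 0.67, 1.96, 0.52, 0.7, 2.37], [-0.2, 0.45, 1.94, 0.42, 0.92, 2.52]]
True 24 0.05 [[-0.24, 0.68, 1.97, 0.63, 0.72, 2.32], [-0.24, 0.45, 1.95, 0.51, 0.93, 2.5]]
True 24 0.14 [[-0.23, 0.69, 1.95, 0.58, 0.76, 2.29], [-0.23, 0.47, 1.93, 0.48, 0.97, 2.45]]
```

```bash
python3 - <<'E'
from h import *
PH=np.radians(20);o,x=tilt2(PH,False)
G=NEST+.0245*N
P=lambda d:jigpt(J,G-x*(.003)+N*d)[0]
for d in (0,.02,.05,.1): print(d,np.round(manip.solve_ik(P(d),o),2))
manip.move_to(P(.1),o)
manip.command_gripper(.066)
print(manip.get_time(),manip.get_contact_force().round(1),manip.get_position()-P(.1))
c=shot("wrist","w9");crop(c,0,0,512,384,1.56,"pics/w9.png")
E
```

```text
0 [ 0.3   0.65  2.07  2.04  0.3  -1.92]
0.02 [ 0.3   0.6   2.09  1.98  0.29 -1.85]
0.05 [ 0.31  0.53  2.12  1.87  0.27 -1.73]
0.1 [ 0.32  0.42  2.16  1.61  0.26 -1.45]
21.4 [ 0.5 -0.2 -0.1] [-1.85253485e-05  3.26844263e-05  2.88376467e-06]
```

View pics/w9.png

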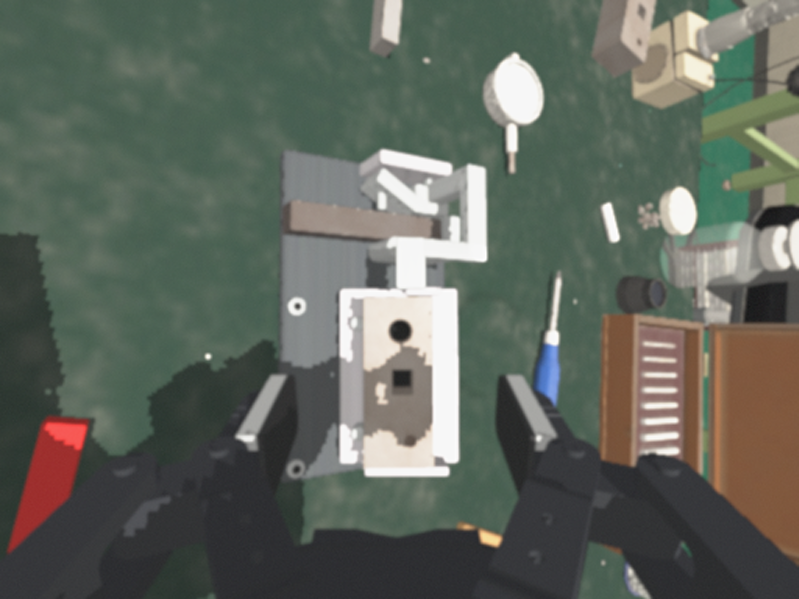

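Block lies centred between the fingers (block axis at column 398 of 800, image centre 397); tongue edge (410,288) is clear of the block's end (398,296). Descend and grip.

```bash
python3 - <<'E'
from h import *
PH=np.radians(20);o,x=tilt2(PH,False)
G=NEST+.0245*N
P=lambda d:jigpt(J,G-x*(.003)+N*d)[0]
manip.servo_line(P(.02),o,rate=.12)
f0=manip.get_contact_force()
for d in (.01,.005,.0025,0):
    manip.servo_line(P(d),o,rate=.06)
    f=manip.get_contact_force()-f0;print(d,f.round(1))
    if np.linalg.norm(f)>8:break
manip.command_gripper(0.02,f_grip=80)
print(manip.get_time(),manip.get_width(),manip.get_contact_force().round(1),jinv(manip.get_position())-jinv(P(d)))
c=shot("wrist","w10");crop(c,0,0,512,384,1.56,"pics/w10.png")
E
```

```text
0.01 [-0.4  0.1 -1. ]
0.005 [ 0.1  0.9 -1. ]
0.0025 [ 0.7  0.5 -1.1]
0 [-0.4  0.8  0.3]
23.7333 0.03439990371710227 [-1.7 -2.5  7. ] [ 6.02898700e-04 -4.20341845e-05  8.47805933e-04]
```

View pics/w10.png

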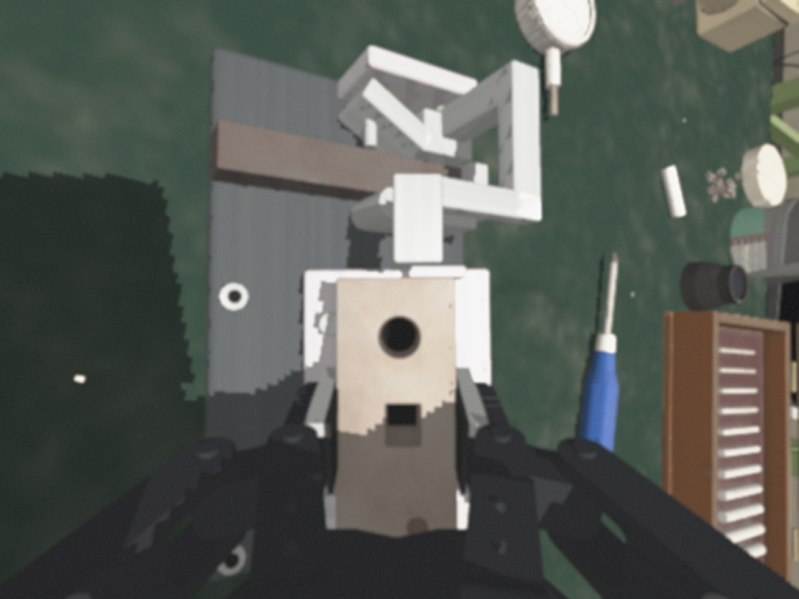

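```bash
python3 - <<'E'
from h import *
PH=np.radians(20);o,x=tilt2(PH,False)
G=NEST+.0245*N
P=lambda d:jigpt(J,G-x*(.003)+N*d)[0]
for d in (.004,.012,.03,.06,.1):
    manip.servo_line(P(d),o,rate=.12)
    f=manip.get_contact_force();print(d,f.round(1))
    if f[2]<-20: break
print(manip.get_time(),manip.get_width())
c=shot("wrist","w11");crop(c,0,0,512,384,1.56,"pics/w11.png")
E
```

```text
0.004 [ 5.6 -0.5 -0.3]
0.012 [ 4.5 -0.5 -0.5]
0.03 [ 0.1  0.4 -8.4]
0.06 [ 0.6 -0.2 -7.9]
0.1 [-0.2  0.2 -7.2]
25.4667 0.03471654089652559
```

View pics/w11.png

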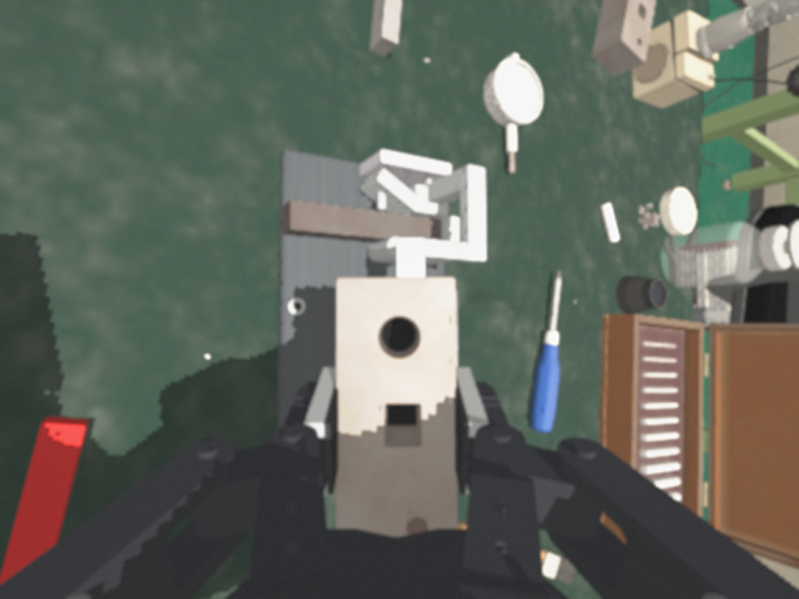

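```bash
python3 - <<'E'
from h import *
o,x=lvl(.05,np.radians(20),False)
P=lambda z:np.array([.499,.001,z])-x*.003
manip.move_to(P(.12),o)
print(manip.get_time(),manip.get_contact_force().round(1),manip.get_width())
c=shot("wrist","w12");crop(c,0,0,512,384,1.56,"pics/w12.png")
E
```

```text
26.5833 [-0.5  0.4 -8.3] 0.03456609703036785
```

View pics/w12.png

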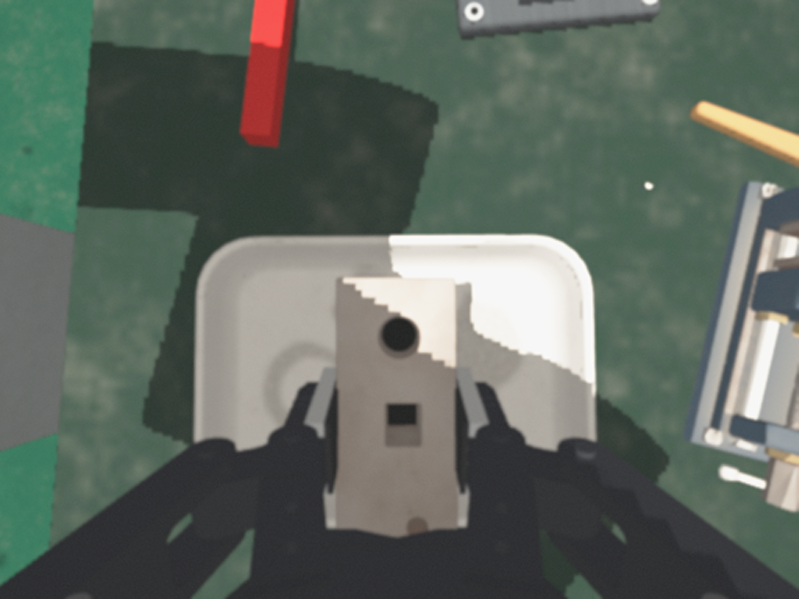

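```bash
python3 - <<'E'
from h import *
o,x=lvl(.05,np.radians(20),False)
P=lambda z:np.array([.499,.001,z])-x*.003
manip.servo_line(P(.04),o,rate=.15)
manip.servo_line(P(.0305),o,rate=.06)
f0=manip.get_contact_force();z=.0305
while z>.0255:
    z-=.0008;manip.servo_line(P(z),o,rate=.05)
    f=manip.get_contact_force()-f0;print(round(z,4),f.round(1))
    if f[2]>4:break
manip.command_gripper(.052)
print(manip.get_time(),manip.get_width())
manip.servo_line(P(z)-x*.09,o,rate=.2)
print(manip.get_time())
c=shot("wrist","w13");crop(c,0,0,512,384,1.56,"pics/w13.png")
E
```

```text
0.0297 [ 0.2 -0.2 -0.3]
0.0289 [ 0.7 -0.5 -0.6]
0.0281 [ 0.  -0.7 -0.4]
0.0273 [-2.1  0.2  9. ]
28.9417 0.05193770102923226
29.5417
```

View pics/w13.png

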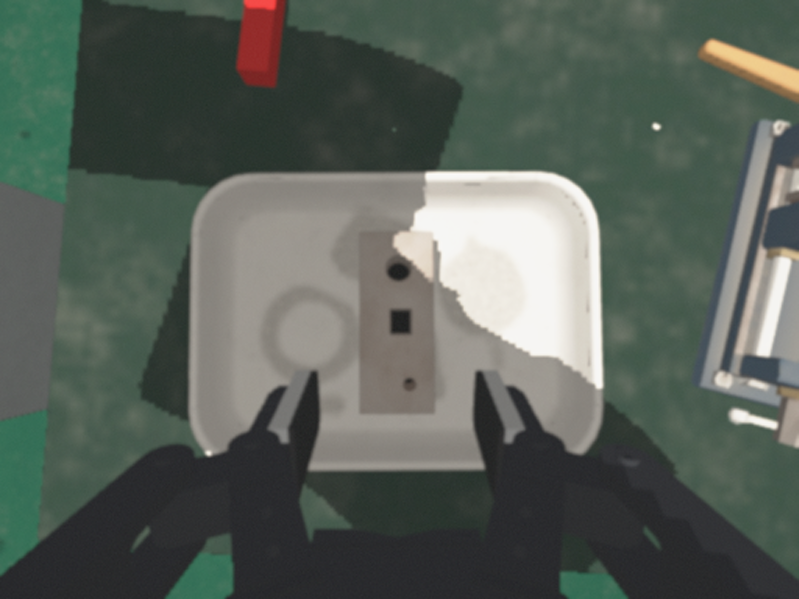

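```bash
python3 - <<'E'
from h import *
p=manip.get_position();manip.servo_line([p[0],p[1],.16],rate=.25)
manip.command_gripper(.036)
o=down(J[2]+np.pi/2)
g=lambda x,z:jigpt(J,[x,.0891,z])[0]
manip.move_to(g(-.0395,.12),o)
c=shot("wrist","w14");crop(c,0,0,512,384,1.56,"pics/w14.png")
manip.servo_line(g(-.0395,.05),o,rate=.15)
manip.servo_line(g(-.0395,.0358),o,rate=.08)
print(manip.get_time(),manip.get_contact_force().round(1),jinv(manip.get_position()).round(4))
c=shot("wrist","w15");crop(c,180,200,380,350,4,"pics/w15.png")
E
```

```text
32.6333 [ 0.2 -0.1  0.5] [-0.0397  0.089   0.0356]
```

View pics/w15.png

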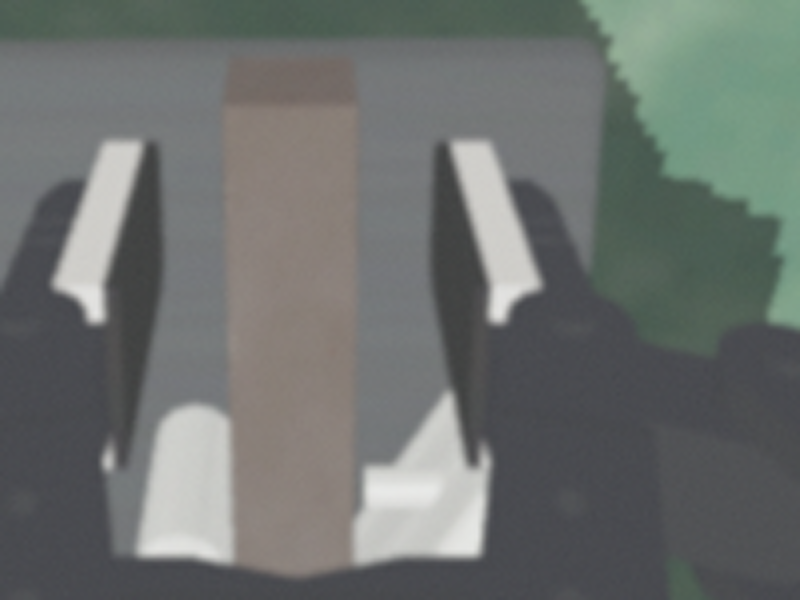

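View pics/w14.png

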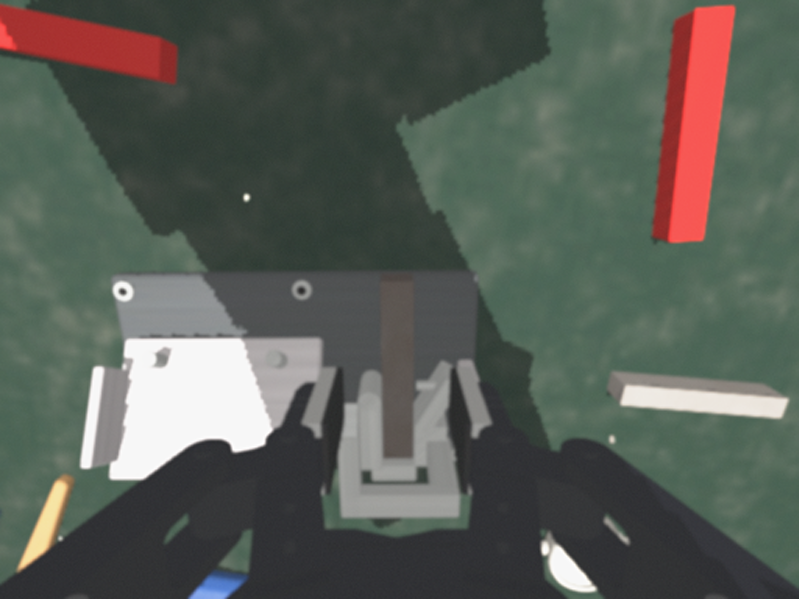

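```bash
python3 - <<'E'
from h import *
o=down(J[2]+np.pi/2)
g=lambda x,z:jigpt(J,[x,.0891,z])[0]
manip.command_gripper(0.0,f_grip=80)
print(manip.get_width(),manip.get_contact_force().round(1))
for x in (-.055,-.075,-.095,-.112):
    manip.servo_line(g(x,.0360),o,rate=.1)
    print(jinv(manip.get_position()).round(4),jv(manip.get_contact_force()).round(1),round(manip.get_width(),4))
manip.servo_line(g(-.112,.09),o,rate=.2)
c=shot("wrist","w16");crop(c,0,0,512,384,1.56,"pics/w16.png")
c=shot("side","s16");crop(c,220,170,320,230,8,"pics/s16.png")
print(manip.get_time())
E
```

```text
0.013988084380219739 [-1.5 -2.9  6.5]
[-0.0554  0.089   0.0364] [-3.  -1.5  7.5] 0.0142
[-0.0759  0.089   0.0362] [-2.8 -1.2  6.8] 0.0139
[-0.0967  0.0891  0.0361] [-5.  -0.5  6. ] 0.0142
[-0.1131  0.089   0.0359] [-3.  -0.   3.1] 0.0141
34.8417
```

View pics/s16.png

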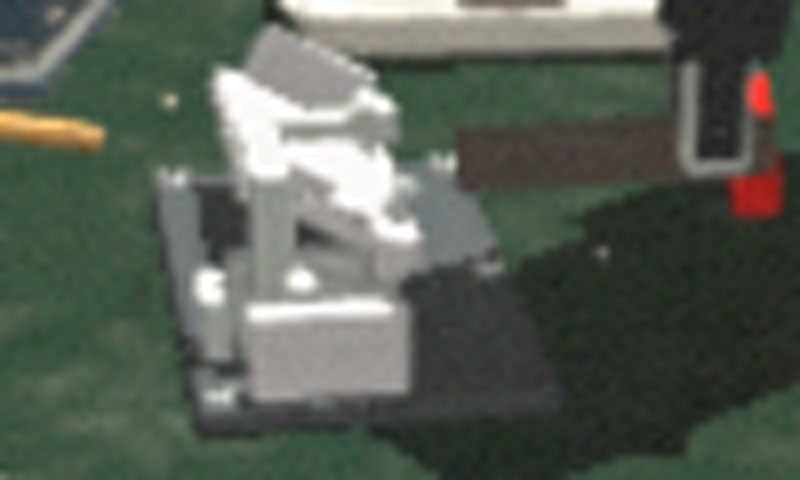

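View pics/w16.png

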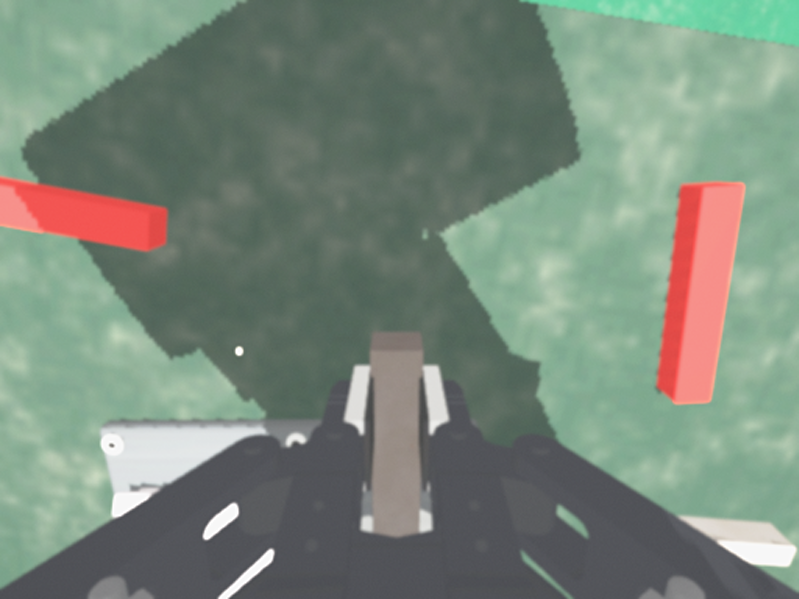

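```bash
python3 - <<'E'
from h import *
a=np.radians(100);d=np.array([np.cos(a),np.sin(a)])
g=np.array([.422,.322])+.029*d;o=down(a-np.pi/2)
manip.move_to([*g,.09],o)
manip.servo_line([*g,.0300],o,rate=.12)
f0=manip.get_contact_force();z=.030
while z>.0235:
    z-=.0008;manip.servo_line([*g,z],o,rate=.05)
    f=manip.get_contact_force()-f0
    if f[2]>3:break
print(z,f.round(1))
manip.command_gripper(.045)
manip.servo_line([*g,.12],o,rate=.2)
manip.move_to([.47,.31,.25],down(np.pi/2))
print(manip.get_time())
c=shot("wrist","w17");crop(c,0,0,512,384,1.56,"pics/w17.png")
c=shot("top","t17");crop(c,0,0,512,384,1.56,"pics/t17.png")
E
```

```text
0.026000000000000006 [-0.8 -2.   8.2]
40.525
```

View pics/w17.png

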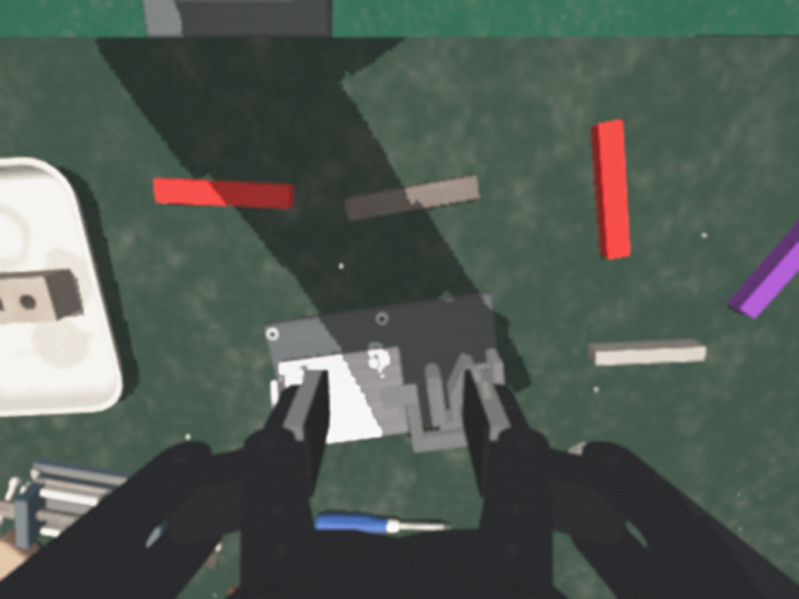

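View pics/t17.png

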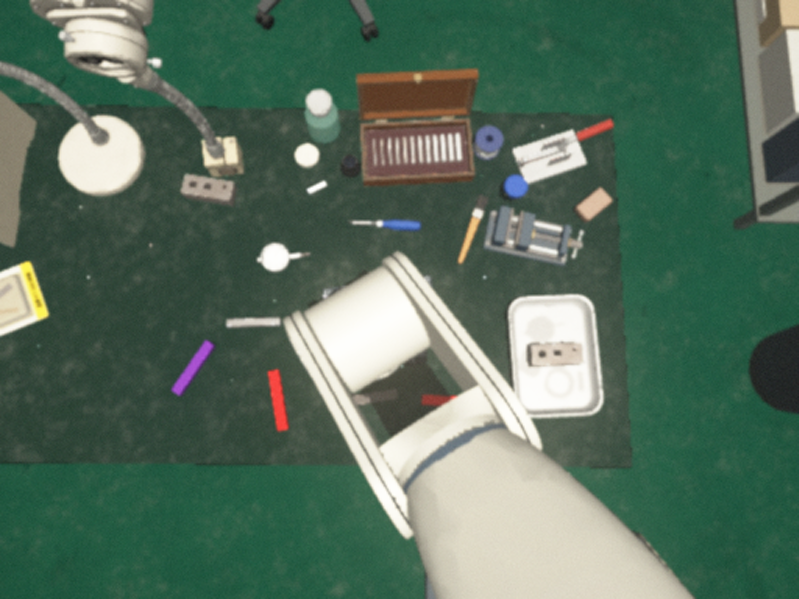

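The bar lies on the bench at (412,198), clear of the jig. The block is flat in the tray at (555,353) in the top view. The catch tongue is back over the bed at (395,395), as at the start, and the bystanders look unmoved. Handing in.

```bash
python3 - <<'E'
from rig import manip
print(manip.get_contact_force().round(1));manip.sign_off();print(manip.get_time())
E
```

```text
[-0.3  0.9  0.7]
the job is handed in; nothing more can be done
the job is handed in; nothing more can be done
```

The job is done in the order asked and handed in; the clock read 40.5 s at my last check, against the 72 s limit. No verdict was reported.

- **Bar in:** I pushed the bar in until it stalled against the back stop at the expected depth, with 28 N. I then let go, and the pictures showed it lying on the post with the tongue clear of the block.
- **Block:** I lifted it off the bed with the gripper leaning 20° sideways, because the arm could not reach a straight-on grip. I lowered it into the tray until it touched the floor and released it; the pictures show it lying flat near the middle.
- **Bar out:** I pulled it out and the catch sprang shut. I laid the bar on the open bench in front of the jig.

**Last checks:** The wrist and top views showed the catch shut, the block flat in the tray and the bar clear of the jig and tray. The other things looked unmoved, and the robot was touching nothing (about 1 N at the wrist).

**Disagreements:**
- The views of the jig disagreed by 2–3 mm along its x, so I shifted the fit by 2 mm; the stop depth then agreed.
- The push at the mouth reached about 25 N, above the 5–12 N described, partly because the fingers or bar pressed on the base plate.
- In the last top view the arm hid the jig, so the catch was checked only in the wrist view there, and in the side view just after the bar came out.

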